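# Complete the V-block pair and hold its carrier up for hand-over

## Task

Stand the loose V-block upright in the empty pocket of the carrier, let go of it, and only then lift the carrier by its orange handle out of its blue dock, keeping it level with both V-blocks in their pockets. Carry it over the green mat and finish while still holding it there by the handle, centred over the mat, level and still, with its underside about 15 cm above the mat, for a colleague to take. Disturb nothing else on the bench.

Things in the scene. Friction and masses are not known exactly. Their poses are not given: they have to be found in the camera images.
- carrier: Flat aluminium carrier, 220 (its x) x 62 (y) x 5 mm, about 0.3 kg, loose, lying in the dock. Origin: centre of its underside; z up. On top, at x = -85 and +85 mm, are two open pockets with black walls, inside 32 (x) x 40 (y) mm, walls 3 mm thick, rims 15 mm above the underside (10 mm above the pocket floor); the handle stands at its middle.
- handle (a point): Centre of the carrier's orange handle bar, 85 mm above the carrier's underside, at its middle. The bar is 50 mm long (carrier x), 16 mm wide (carrier y) and 16 mm high, on two 9 mm posts at x = -18 and +18 mm. Pinch it from above across its 16 mm width. Same axes as the carrier.
- empty_pocket (a point): Floor centre of the empty pocket, 85 mm from the handle along carrier +x, 5 mm above the underside. Same axes as the carrier. The loose V-block stands in it with 4 mm play on each side when its x is along the carrier's x (either way round). Fingers holding the block must stay above the rims, 10 mm up.
- filled_pocket (a point): Floor centre of the pocket that already holds a V-block, 85 mm from the handle along carrier -x, 5 mm above the underside. Same axes as the carrier.
- mate_block: The loose grey steel slotted V-block, alone on the bench: 24 (x) x 32 (y) x 40 (z) mm, about 0.16 kg, standing upright, V on top. Origin: centre of its underside, z up. It can be gripped across either pair of its sides; they behave as flat.
- seated_block: The like grey steel V-block, 24 x 32 x 40 mm, about 0.16 kg, already standing in the carrier's other pocket. Origin: centre of its underside, z up.
- dock: Fixed blue plate 244 (x) x 90 (y) x 8 mm with steel corner brackets that rise 10 mm above it and enclose the carrier with about 2.5 mm play. The carrier lies on the plate with the same axes and lifts straight up. Origin: centre of the underside, on the bench.
- mat: Fixed green hand-over mat, 80 x 80 x 2 mm, with yellow corner marks, flat on the bench. Origin: centre of its underside, on the bench.
- case_lid (a point): Obstacle, fixed: middle of the upper edge of the raised lid of an open wooden gauge-block case, 0.16 m above the bench; the lid stands upright 235 mm wide (about along y), and all of it lies within 40 mm of this point in x. The open case, 35 mm high, lies in front of it, reaching 170 mm towards the robot.
- microscope_handwheel (a point): Obstacle, fixed: front end of the handwheel that juts from the microscope towards the robot, 84 mm above the bench; the rest of the microscope lies beyond it, to the right and ahead.
- loupe: Bystander: black loupe, 35 mm across, 30 mm high, loose. Origin: centre of its underside.
- flange_a: Bystander: stepped steel turned part, 33 mm across, 34 mm high, loose. Origin: centre of its underside.
- flange_b: Bystander: the same stepped steel turned part, 33 mm across, 34 mm high, loose. Origin: centre of its underside.
- ring_gauge: Bystander: steel ring, 48 mm across, 14 mm high, lying flat, loose. Origin: centre of its underside.
Not all that is in view belongs to the job. Leave any turquoise look-alike of the seated_block alone.

How it is judged:
On the way, in this order (a step that is already met when the one before it is completed fails the run):
1. the loose V-block stands upright in the empty pocket, let go, with the carrier still down in its dock (horizontal distance between seated_block and filled_pocket below 0.009 m and z of seated_block in the frame of carrier between 0.002 and 0.009 m and angle between the z axis of each of seated_block, mate_block and the z axis of carrier, either way round below 0.1 rad and horizontal distance between mate_block and empty_pocket below 0.009 m and z of mate_block in the frame of carrier between 0.002 and 0.009 m and contact force between the fingers and mate_block below 0.3 N and z of carrier in the frame of dock below 0.012 m and linear speed of mate_block below 0.03 m/s), for 0.2 s.
2. the carrier is lifted clear of the dock by its handle, with both V-blocks in their pockets (horizontal distance between seated_block and filled_pocket below 0.009 m and z of seated_block in the frame of carrier between 0.002 and 0.009 m and angle between the z axis of each of seated_block, mate_block and the z axis of carrier, either way round below 0.1 rad and horizontal distance between mate_block and empty_pocket below 0.009 m and z of mate_block in the frame of carrier between 0.002 and 0.009 m and z of carrier in the frame of dock above 0.05 m and contact force between carrier and dock below 0.1 N and contact force between the fingers and carrier above 2 N), for 0.2 s.
At the end, for the whole second after the job is handed in: Gripper holds the carrier by its handle (TCP within 45 mm of its centre), within 35 mm of over the mat's centre, underside 100-210 mm up, tilt < 0.09 rad, under 30 mm/s and 0.15 rad/s; both V-blocks in their pockets (9 mm off centre, 4 mm off floor, 0.1 rad lean), not touched by fingers (horizontal distance between seated_block and filled_pocket below 0.009 m and z of seated_block in the frame of carrier between 0.002 and 0.009 m and angle between the z axis of each of seated_block, mate_block and the z axis of carrier, either way round below 0.1 rad and horizontal distance between mate_block and empty_pocket below 0.009 m and z of mate_block in the frame of carrier between 0.002 and 0.009 m and horizontal distance between handle and mat below 0.035 m and z of carrier in the frame of mat between 0.1 and 0.21 m and angle between carrier's own z axis and vertical below 0.09 rad and linear speed of carrier below 0.03 m/s and angular speed of carrier below 0.15 rad/s and contact force between the fingers and carrier above 2 N and distance between the grasp point and handle below 0.045 m and contact force between carrier and dock below 0.1 N and contact force between the fingers and mate_block below 0.3 N and contact force between the fingers and seated_block below 0.3 N); the arm keeps its last pose, push and grip.
It fails at once if the carrier is tipped by more than 0.3 rad (angle between carrier's own z axis and vertical above 0.3 rad).
It fails at once if a bystander (loupe, turned part or ring) is moved by more than 20 mm (distance of any of loupe, flange_a, flange_b, ring_gauge from where it was at the start of the episode above 0.02 m).
It also fails if it takes over 61 s, if anything falls off the work surface, if the arm or the gripper's body presses on something with over 40 N, if the wrist force passes 120 N, or if a joint passes its speed limit or range.

## Robot

A 6-joint arm with a two-finger parallel gripper is mounted at the origin on a cart in front of the work surface, level with it; the furniture and walls round the work are solid. World frame = base frame: x ahead of the robot, y to its left, z up, the work surface at z = 0. Lengths are in m, angles in rad, forces in N, time in s.
With the tool pointing down it reaches from about 0.375 to 0.9 m from the base axis. Payload 3.1 kg.
Tool frame: the origin (TCP) lies between the finger pads, 19 mm behind the fingertips; this is the grasp point; z points along the fingers, y is the direction in which the jaws open and shut (so a half turn about z gives the same grasp; the last joint's range is limited). The gripper opens to 85 mm and grips with 20 to 120 N. Pads are 22 mm wide; open, the fingers measure 114 mm over their backs; the gripper's body (76 mm by 85 mm) begins 54 mm behind the grasp point. The pads swing forward as they close: fully open they stand 13 mm farther back than shut.
Start: joints at [-1.359, 0.527, 1.433, -0, 1.181, -0.178], TCP at [0.238, -0.578, 0.25] pointing down, gripper open.
Joint ranges: [-3.08, 3.08], [-0.75, 2.2], [0.22, 2.44], [-1.43, 4.57], [0, 2.65], [-2.85, 2.85]. Speed limits (rad/s): [2.79, 2.79, 3.14, 3.14, 3.14, 3.14].

## Interface

Orientations are given as a unit quaternion [x, y, z, w].
In Python, from station import manip, imaging, workorder gives the robot as it stands.
- The arm moves only by the shell command python3 -m creep 'ROWS' [FORCE]. ROWS is a JSON object of lists of equal length, an entry for each row: "claw": the finger opening in cm, from 0 to 8.54; "dp": the shift along the tool's x, y, z in cm, a list of three; "roll": the turn about the tool's z in rad. In form: {"claw": [claw, ...], "dp": [[dx, dy, dz], ...], "roll": [roll, ...]}. A call has 1 to 12 rows; each row is the pose to reach, as a shift and turn from the pose commanded when the call began, along the tool's axes at that moment; what a row does not reach only later rows make up. A row lasts 1/10 s, in which the tool goes at most 50 mm and 8.59 degrees, less where a joint would pass 70% of its speed; a pose out of reach is approached as far as the arm can. A call with a gripper value outside its range is refused whole. The fingers move at their own pace and stop on an object; FORCE is the grip in N (left out, the last holds). Time passes only in rows, so rows that repeat a pose let the fingers close. It gives the time, the measured TCP pose, the force and the opening at its end, in the units of the state.
- manip.sense(): the state, without advancing time (a new reading comes with each control period).
- imaging.snapshot(name): name is "scene" or "top" or "wrist"; returns a dict with "image" (480x640x3 uint8, red, green, blue), "z_map" (480x640 float32, m along the optical axis (not along the pixel's ray), 0 where there is no reading), "vfov" (degrees; the focal length in pixels is half the picture's height over the tangent of half this angle, whatever the lens; pixels are square), "cx", "cy" (the principal point, pixels), "R" (3x3) and "t" (3): a world point X has camera coordinates R X + t. Camera axes: x right, y down, z forward; pixel columns grow to the right and rows downward; lengths in m; the calibration is good to about 2 mm. A picture is of the moment at which its call begins.
- workorder.sign_off(): hands the job in, once; it reports no verdict.
The state is a dict: "t": time; "q": joint angles; "qd": joint speeds; "tau": joint torques, N m; "tcp_pos": TCP position; "tool_rot": TCP orientation; "force": force on the tool from outside, world axes, zero at the start; "ft_torque": the same for the moment, N m; "finger_gap": opening from 0.0 (shut) to 1.0 (fully open).
Only numpy, scipy, OpenCV 4.12 (cv2) and the standard library are available. Lean on these libraries where they do the work, as an engineer would, in place of code of your own. Each camera call takes 0.05 s, during which the arm holds its last target.

## Working session

There is one attempt and no reset: what is moved stays moved. The work goes in short steps, Python scripts to look and compute and a shell command to move; the robot and the scene stay as the last step left them, time stands still between calls to the robot, and variables do not carry over. Pictures are saved under pics/ and viewed, and the job is handed in when it is done.

```bash
mkdir -p pics; ls
cat > h.py <<'E'
import numpy as np, cv2
from station import manip, imaging, workorder
def snap(n,save=None):
    s=imaging.snapshot(n); s['f']=s['image'].shape[0]/2/np.tan(np.radians(s['vfov'])/2)
    s['R']=np.array(s['R']);s['t']=np.array(s['t'])
    if save: cv2.imwrite('pics/'+save+'.png',s['image'][:,:,::-1])
    return s
def ray(s,u,v):
    d=s['R'].T@np.array([(u-s['cx'])/s['f'],(v-s['cy'])/s['f'],1.]); return -s['R'].T@s['t'],d
def onz(s,u,v,z):
    o,d=ray(s,u,v); return o+d*(z-o[2])/d[2]
def cloud(s):
    v,u=np.mgrid[0:480,0:640]; z=s['z_map']
    P=np.stack([(u-s['cx'])/s['f']*z,(v-s['cy'])/s['f']*z,z],-1)
    return (P-s['t'])@s['R']
def proj(s,X):
    c=s['R']@np.array(X)+s['t']; return c[:2]/c[2]*s['f']+[s['cx'],s['cy']]
E
python3 - <<'E'
from h import *
import pickle
st=manip.sense(); print({k:np.round(v,3) for k,v in st.items()})
for n in ['scene','top','wrist']:
    s=snap(n,n+'0'); pickle.dump(s,open(n+'0.pkl','wb')); print(n,s['vfov'],s['cx'],s['cy'],np.round(-s['R'].T@s['t'],3),np.round(s['R'],2).tolist(),(s['z_map']>0).mean())
E
```

```text
pics
{'t': np.float64(0.0), 'q': array([-1.359,  0.528,  1.434, -0.   ,  1.181, -0.178]), 'qd': array([ 0.002,  0.   ,  0.   ,  0.001, -0.001,  0.   ]), 'tau': array([ 1.0000e-03, -4.4235e+01, -1.7802e+01, -0.0000e+00,  8.0000e-03,
       -0.0000e+00]), 'tcp_pos': array([ 0.237, -0.577,  0.249]), 'tool_rot': array([ 0.981,  0.194, -0.   , -0.001]), 'force': array([ 0.691,  0.442, -0.105]), 'ft_torque': array([ 0.029, -0.025, -0.026]), 'finger_gap': np.float64(0.999)}
scene 49.90424688242858 321.73463901402425 234.5405030587394 [-0.527  0.659  0.798] [[-0.51, -0.86, -0.02], [-0.41, 0.26, -0.87], [0.76, -0.43, -0.49]] 0.996005859375
top 53.514032557493515 316.9159887324165 231.6331790942505 [0.31  0.025 1.124] [[0.11, -0.99, -0.01], [-0.97, -0.11, -0.22], [0.21, 0.03, -0.98]] 0.9960416666666667
wrist 65.58205187621648 321.3110643455983 237.49174636434952 [ 0.299 -0.551  0.373] [[0.38, -0.92, -0.0], [-0.89, -0.37, 0.26], [-0.25, -0.1, -0.96]] 0.9960611979166667
```

View pics/scene0.png

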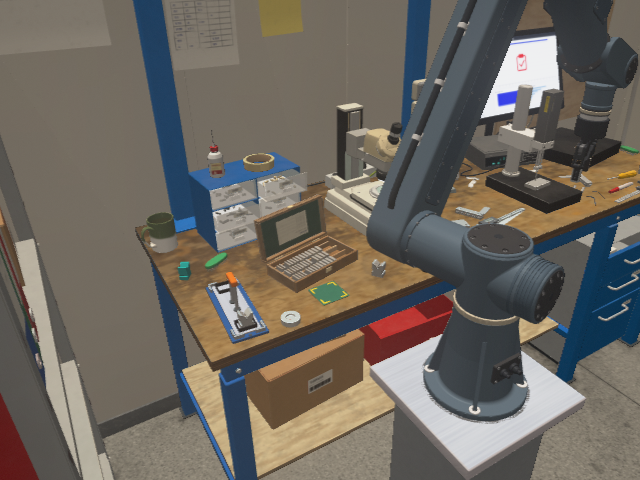

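View pics/top0.png

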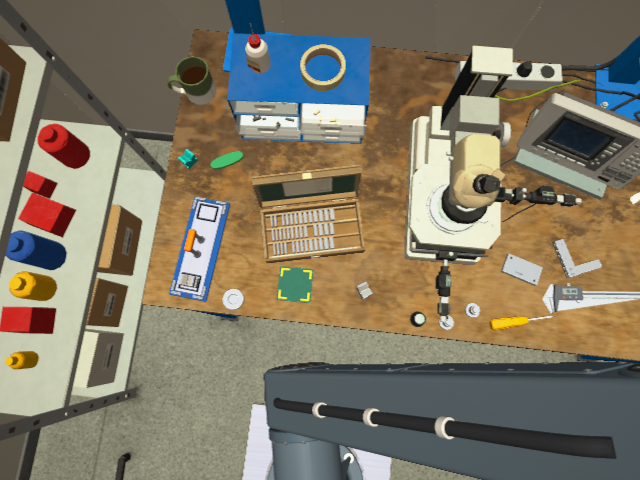

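View pics/wrist0.png

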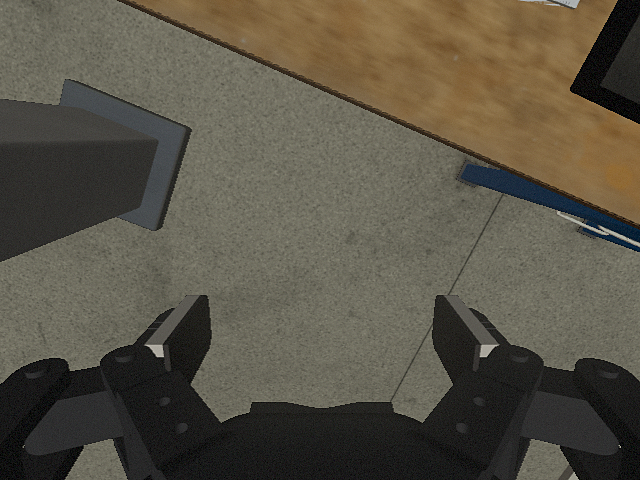

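Run:
```python
from h import *
import pickle
s=pickle.load(open('top0.pkl','rb')); P=cloud(s)
im=s['image'][:,:,::-1]
a=cv2.resize(im[185:310,160:310],None,fx=4,fy=4,interpolation=cv2.INTER_CUBIC); cv2.imwrite('pics/c1.png',a)
b=cv2.resize(im[260:340,330:490],None,fx=5,fy=5,interpolation=cv2.INTER_CUBIC); cv2.imwrite('pics/c2.png',b)
for n,(u,v) in dict(mate=(364,290),handle=(190,240),mat=(295,284),empty=(208,211),seated=(189,282),ring=(233,299),loupe=(418,319),fl=(446,323),fl2=(473,310),hw=(445,310),lid=(306,170),turq=(188,157),bench=(260,290)).items(): print(n,np.round(P[v,u],3), np.round(onz(s,u,v,0),3))
```

```text
mate [ 0.427 -0.065  0.024] [ 0.43  -0.067  0.   ]
handle [0.485 0.331 0.102] [0.503 0.362 0.   ]
mat [0.425 0.096 0.008] [0.426 0.097 0.   ]
empty [0.577 0.327 0.01 ] [0.579 0.33  0.   ]
seated [0.398 0.332 0.05 ] [0.402 0.347 0.   ]
ring [0.374 0.235 0.012] [0.374 0.237 0.   ]
loupe [ 0.375 -0.192  0.027] [ 0.377 -0.197  0.   ]
fl [ 0.373 -0.254  0.031] [ 0.375 -0.262  0.   ]
fl2 [ 0.409 -0.313  0.033] [ 0.412 -0.323  0.   ]
hw [ 0.396 -0.234  0.098] [ 0.404 -0.258  0.   ]
lid [0.654 0.093 0.158] [0.711 0.104 0.   ]
turq [0.701 0.392 0.032] [0.712 0.403 0.   ]
bench [0.402 0.176 0.006] [0.402 0.177 0.   ]
```

View pics/c1.png

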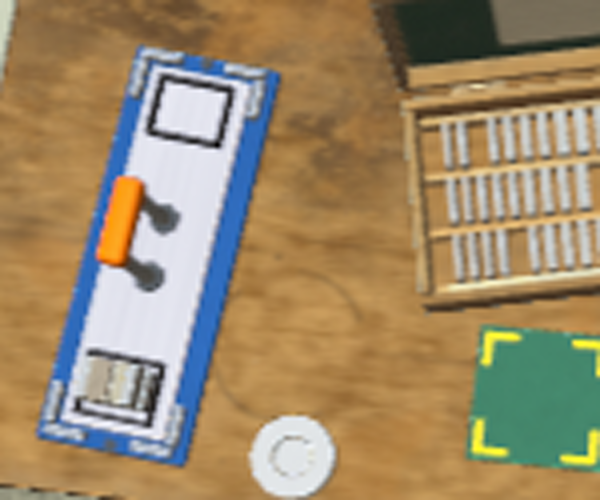

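View pics/c2.png

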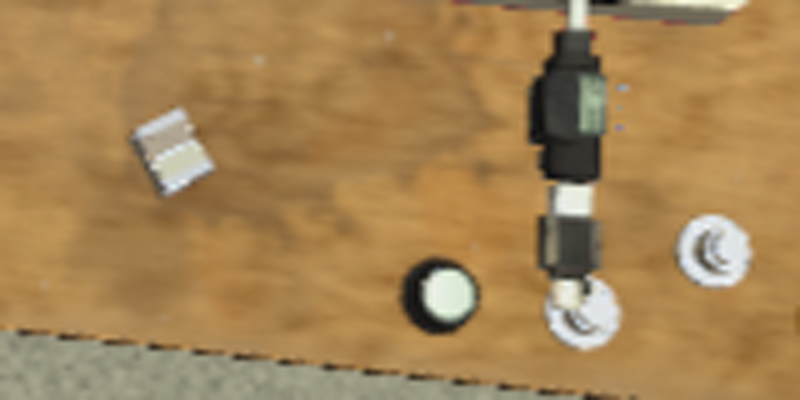

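```bash
cat >> h.py <<'E'
def plan(target,psi=None):
    """from the commanded(measured) pose: dp cm in tool axes and roll"""
    from scipy.spatial.transform import Rotation as Ro
    st=manip.sense(); R=Ro.from_quat(st['tool_rot']).as_matrix()
    d=R.T@(np.array(target)-st['tcp_pos'])*100
    p0=np.arctan2(R[1,0],R[0,0]); r=None
    if psi is not None: r=(p0-psi+np.pi)%(2*np.pi)-np.pi
    print('t %.2f tcp'%st['t'],np.round(st['tcp_pos'],4),'psi %.3f'%p0,'dp',np.round(d,2),'roll',r,'gap',round(float(st['finger_gap']),3),'F',np.round(st['force'],1),'tilt',np.round(R[2],3),'q',np.round(st['q'],2))
E
python3 - <<'E'
from h import *
import pickle
s=pickle.load(open('top0.pkl','rb')); P=cloud(s)
for x0 in np.arange(.3,.7,.05):
  print(round(x0,2),[ (round(float(P[m][:,2].max()),2) if (m:=((P[...,0]>=x0)&(P[...,0]<x0+.05)&(P[...,1]>=y0)&(P[...,1]<y0+.05)&(P[...,2]<.6))).any() else None) for y0 in np.arange(-.65,.45,.05)])
plan([0.40,-0.07,0.25],-0.3)
E
```

```text
0.3 [0.01, 0.01, 0.01, 0.01, 0.01, 0.01, 0.0, 0.01, 0.01, 0.6, 0.6, 0.01, 0.01, 0.01, 0.01, 0.0, 0.01, 0.01, 0.01, 0.01, 0.01, 0.01]
0.35 [0.01, 0.01, 0.01, 0.01, 0.03, 0.03, 0.01, 0.04, 0.1, 0.03, 0.01, 0.01, 0.01, 0.01, 0.01, 0.01, 0.01, 0.02, 0.02, 0.06, 0.06, 0.01]
0.4 [0.01, 0.01, 0.02, 0.02, 0.03, 0.02, 0.04, 0.01, 0.12, 0.01, 0.01, 0.04, 0.04, 0.01, 0.01, 0.01, 0.01, 0.01, 0.01, 0.06, 0.06, 0.01]
0.45 [0.01, 0.02, 0.02, 0.02, 0.02, 0.01, 0.01, 0.01, 0.12, 0.01, 0.01, 0.01, 0.01, 0.04, 0.04, 0.04, 0.04, 0.01, 0.01, 0.11, 0.02, 0.01]
0.5 [0.01, 0.02, 0.02, 0.02, 0.02, 0.02, 0.14, 0.14, 0.14, 0.14, 0.14, 0.04, 0.04, 0.04, 0.03, 0.03, 0.04, 0.01, 0.02, 0.11, 0.02, 0.01]
0.55 [0.01, 0.01, 0.02, 0.01, 0.01, 0.01, 0.14, 0.29, 0.36, 0.29, 0.14, 0.01, 0.04, 0.04, 0.03, 0.04, 0.09, 0.1, 0.02, 0.03, 0.02, 0.01]
0.6 [0.01, 0.01, 0.02, 0.01, 0.04, 0.13, 0.22, 0.32, 0.36, 0.31, 0.14, 0.01, 0.09, 0.16, 0.17, 0.16, 0.16, 0.16, 0.02, 0.02, 0.02, 0.01]
0.65 [0.01, 0.01, 0.12, 0.13, 0.14, 0.16, 0.14, 0.31, 0.31, 0.31, 0.14, 0.01, 0.16, 0.17, 0.16, 0.16, 0.01, 0.01, 0.02, 0.03, 0.04, 0.04]
t 0.15 tcp [ 0.2374 -0.5776  0.2492] psi 0.390 dp [ 34.33 -40.77   0.  ] roll 0.6897976327773847 gap 1.001 F [ 1.2  0.1 -0.5] tilt [ 0.    -0.002 -1.   ] q [-1.36  0.53  1.43  0.    1.18 -0.18]
```

```bash
python3 -m creep '{"claw":[8.5,8.5,8.5,8.5,8.5,8.5,8.5,8.5,8.5,8.5,8.5,8.5],"dp":[[2,-2.2,0],[5,-5.4,0],[8.5,-9.2,0],[12,-13,0],[15.5,-16.8,0],[19,-20.6,0],[22.5,-24.4,0],[26,-28.2,0],[29.5,-32,0],[33,-35.6,0],[35.5,-38.3,0],[37.3,-40.1,0]],"roll":[0,0.06,0.12,0.18,0.25,0.32,0.4,0.48,0.55,0.62,0.66,0.69]}'
python3 - <<'E'
from h import *
import pickle
plan([0.43,-0.065,0.25],-0.3)
s=snap('wrist','w1'); pickle.dump(s,open('w1.pkl','wb'))
s=snap('top','t1'); pickle.dump(s,open('t1.pkl','wb'))
E
```

```text
t: 1.35
tcp_pos: [0.4302, -0.0621, 0.25]
tool_rot: [0.989, -0.149, -0.0, -0.0]
force: [-0.5, 0.3, -0.7]
finger_gap: 0.995
t 1.35 tcp [ 0.4302 -0.0621  0.25  ] psi -0.299 dp [ 0.07  0.29 -0.  ] roll 0.0012639763641111301 gap 0.995 F [-0.5  0.3 -0.7] tilt [-0.001 -0.001 -1.   ] q [-0.4   0.27  1.89  0.    0.98  1.47]
```

View pics/w1.png

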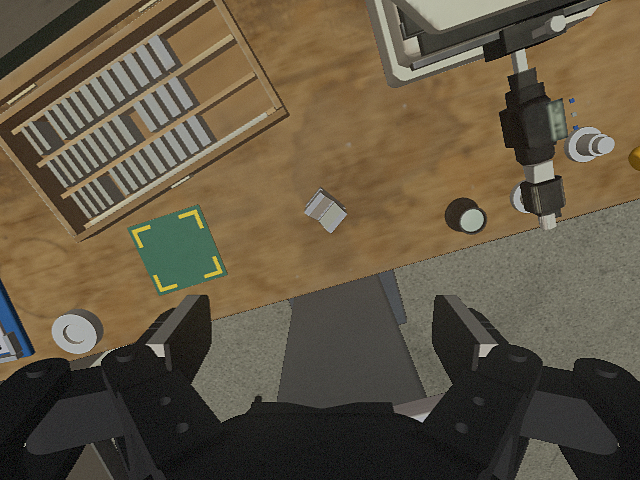

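Run:
```python
from h import *
import pickle
s=pickle.load(open('w1.pkl','rb')); P=cloud(s)
im=s['image'][:,:,::-1]
cv2.imwrite('pics/c3.png',cv2.resize(im[180:245,290:365],None,fx=8,fy=8,interpolation=cv2.INTER_CUBIC))
m=((P[...,2]>.03)&(P[...,2]<.06)); m[:180]=0;m[250:]=0;m[:,:290]=0;m[:,370:]=0
pts=P[m]; print(m.sum(),pts.mean(0),pts[:,2].max(),np.median(pts[:,2]))
c=cv2.minAreaRect((pts[:,:2]*1000).astype(np.float32)); print(c)
# yellow/green mat
hsv=cv2.cvtColor(im,cv2.COLOR_BGR2HSV)
for nm,f in (('w',s),('t',pickle.load(open('t1.pkl','rb')))):
    h=cv2.cvtColor(f['image'],cv2.COLOR_RGB2HSV)
    g=cv2.inRange(h,(60,80,40),(90,255,200)); n,l,st,ce=cv2.connectedComponentsWithStats(g)
    for i in range(1,n):
        if st[i,4]>250:
            cc,_=cv2.findContours((l==i).astype(np.uint8),0,2); hl=np.array([onz(f,*p,0.002)[:2]*1000 for p in cc[0][:,0]],np.float32)
            print(nm,st[i],np.round(onz(f,*ce[i],.002),4),cv2.minAreaRect(hl))
```

```text
864 [ 0.42761405 -0.06372555  0.03662529] 0.04159511044596765 0.03755255744877108
((427.2557067871094, -63.434322357177734), (32.147560119628906, 24.229549407958984), 33.8319091796875)
w [ 127  205  100   91 4745] [0.4271 0.0974 0.002 ] ((425.8756408691406, 97.78591918945312), (79.0303726196289, 79.06000518798828), 0.8093627095222473)
t [211 151  32  18 331] [0.7148 0.3053 0.002 ] ((714.9165649414062, 305.060302734375), (29.58719825744629, 82.51823425292969), 26.085542678833008)
t [278 267  35  35 873] [0.4255 0.0971 0.002 ] ((425.5598449707031, 97.26490783691406), (78.07508087158203, 77.00377655029297), 0.7632969617843628)
```

View pics/c3.png

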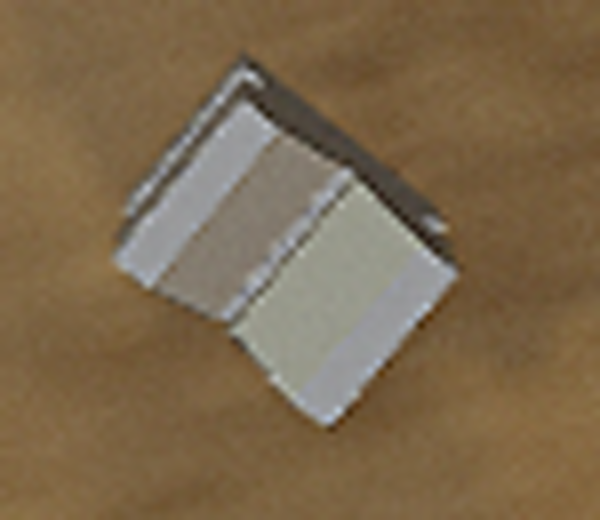

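Candidates for the loose block are the grey V-block at top (364,290) / wrist (326,210), the seated one at top (189,282), the turquoise look-alike at top (188,157), and the turned parts at top (446,323) and (473,310). The close crop shows a lone grey slotted V-block, groove along its 24 mm side, at (0.427,-0.063), so I choose that one.

```bash
python3 -m creep '{"claw":[8.5,8.5,8.5,8.5,8.5,8.5,8.5,8.5],"dp":[[0,0,1],[-0.1,0.1,3],[-0.2,0.2,6],[-0.24,0.21,9],[-0.24,0.21,11],[-0.24,0.21,12.5],[-0.24,0.21,13],[-0.24,0.21,13]],"roll":[0.08,0.2,0.34,0.48,0.6,0.66,0.68,0.68]}'
python3 - <<'E'
from h import *
import pickle
s=snap('wrist','w2'); pickle.dump(s,open('w2.pkl','wb'));P=cloud(s)
pp=proj(s,[.4273,-.0634,.04]).astype(int); print(pp)
m=((P[...,2]>.03)&(P[...,2]<.06)&(np.hypot(P[...,0]-.4273,P[...,1]+.0634)<.035))
pts=P[m]; print(m.sum(),np.median(pts[:,2]),pts[:,2].max()); c=cv2.minAreaRect((pts[:,:2]*1000).astype(np.float32)); print(c)
m2=m&(P[...,2]>.037); c=cv2.minAreaRect((P[m2][:,:2]*1000).astype(np.float32)); print(c)
plan([c[0][0]/1e3,c[0][1]/1e3,0.031],-.981)
E
```

```text
t: 2.25
tcp_pos: [0.4268, -0.0674, 0.1195]
tool_rot: [0.882, -0.471, -0.001, 0.0]
force: [-0.0, -0.8, -0.2]
finger_gap: 0.992
[317 258]
2140 0.03735842875234133 0.04106183741638466
((427.3231506347656, -63.397098541259766), (32.01029968261719, 24.680089950561523), 34.06301498413086)
((427.4192199707031, -63.399845123291016), (31.95677375793457, 24.491607666015625), 34.61475372314453)
t 2.30 tcp [ 0.4273 -0.0674  0.1201] psi -0.980 dp [-0.32 -0.23  8.91] roll 0.0011676093453152347 gap 0.997 F [-0.1  0.1 -0.5] tilt [ 0.  0. -1.] q [-0.42  0.52  2.02 -0.    0.6   2.13]
```

View pics/w2.png

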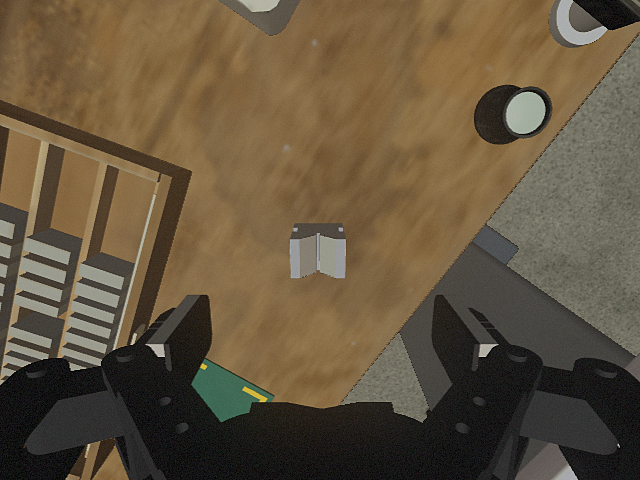

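The wrist view shows the block at (318,250), its faces square to the jaws. I descend and grip.

```bash
python3 -m creep '{"claw":[7,6,6,6,6,6,6,6],"dp":[[-0.3,-0.2,1],[-0.32,-0.23,3],[-0.32,-0.23,5.5],[-0.32,-0.23,7.5],[-0.32,-0.23,8.5],[-0.32,-0.23,8.9],[-0.32,-0.23,8.9],[-0.32,-0.23,8.9]],"roll":[0,0,0,0,0,0,0,0]}'
python3 - <<'E'
from h import *
s=snap('wrist','w3'); plan([.4274,-.0634,.031],-.981)
E
```

```text
t: 3.1
tcp_pos: [0.4278, -0.0629, 0.0316]
tool_rot: [0.882, -0.471, 0.001, -0.0]
force: [0.3, 0.1, -0.1]
finger_gap: 0.699
t 3.15 tcp [ 0.4278 -0.0629  0.0317] psi -0.980 dp [0.02 0.06 0.07] roll 0.0010023566249528493 gap 0.703 F [ 0.4 -0.1  0.5] tilt [ 0.001 -0.001 -1.   ] q [-0.41  0.72  2.07  0.    0.36  2.15]
```

View pics/w3.png

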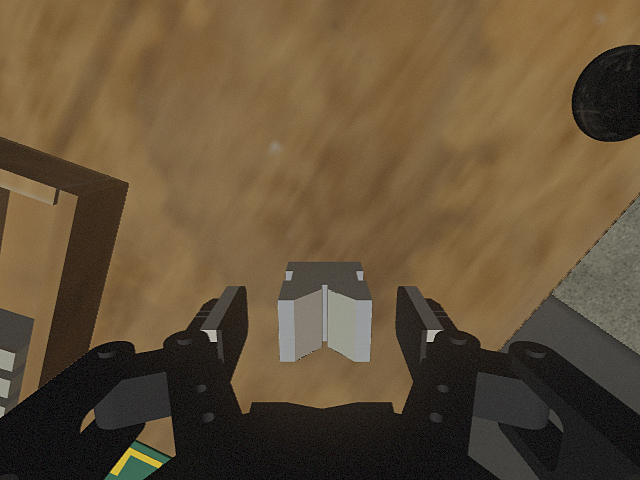

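```bash
python3 -m creep '{"claw":[4.5,3.5,2.5,2.5,2.5,2.5,2.5,2.5],"dp":[[0,0,0],[0,0,0],[0,0,0],[0,0,0],[0,0,0],[0,0,0],[0,0,-1],[0,0,-3]],"roll":[0,0,0,0,0,0,0,0]}' 40
python3 - <<'E'
from h import *
s=snap('wrist','w4'); plan([.4274,-.0634,.25],-.2)
E
```

```text
t: 3.95
tcp_pos: [0.4266, -0.0625, 0.0609]
tool_rot: [0.882, -0.471, -0.001, 0.0]
force: [0.4, -0.2, -2.0]
finger_gap: 0.369
t 4.00 tcp [ 0.4278 -0.0629  0.0635] psi -0.980 dp [  0.05   0.04 -18.65] roll -0.7799526327896951 gap 0.371 F [0.4 0.7 1.2] tilt [ 0.002 -0.001 -1.   ] q [-0.41  0.64  2.06  0.    0.44  2.15]
```

View pics/w4.png

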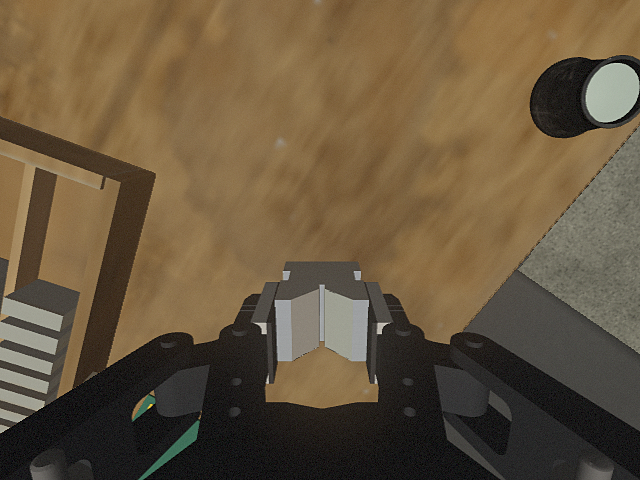

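```bash
python3 -m creep '{"claw":[2.5,2.5,2.5,2.5,2.5,2.5,2.5,2.5,2.5,2.5,2.5,2.5],"dp":[[0,0,-2],[0,0,-5],[-0.6,-0.4,-8.5],[-2.5,-1.6,-12],[-5,-3.2,-15],[-8,-5.1,-17.5],[-11,-7.1,-18.6],[-14.5,-9.3,-18.6],[-18,-11.5,-18.6],[-21.5,-13.8,-18.6],[-25,-16,-18.6],[-28,-18,-18.6]],"roll":[0,0,0,-0.06,-0.14,-0.22,-0.3,-0.38,-0.46,-0.54,-0.62,-0.7]}'
python3 - <<'E'
from h import *
plan([.42,.31,.25],-.2)
E
```

```text
t: 5.2
tcp_pos: [0.4198, 0.2719, 0.2469]
tool_rot: [0.99, -0.138, -0.0, 0.0]
force: [1.1, -0.7, -0.4]
finger_gap: 0.369
t 5.20 tcp [0.4198 0.2719 0.2469] psi -0.276 dp [-1.02 -3.67 -0.31] roll -0.07595948646849937 gap 0.369 F [ 1.1 -0.7 -0.4] tilt [-0.001  0.    -1.   ] q [0.35 0.36 1.74 0.   1.03 2.2 ]
```

```bash
python3 -m creep '{"claw":[2.5,2.5,2.5,2.5],"dp":[[-0.5,-2,0],[-1,-3.3,0],[-1,-3.6,0],[-1,-3.6,0]],"roll":[-0.04,-0.07,-0.07,-0.07]}'
python3 - <<'E'
from h import *
import pickle
plan([.42,.31,.25],-.2)
s=snap('wrist','w5'); pickle.dump(s,open('w5.pkl','wb'))
s=snap('top','t5'); pickle.dump(s,open('t5.pkl','wb'))
E
```

```text
t: 5.6
tcp_pos: [0.421, 0.3069, 0.2468]
tool_rot: [0.994, -0.105, -0.0, 0.0]
force: [-0.1, -0.2, -1.7]
finger_gap: 0.363
t 5.60 tcp [0.421  0.3069 0.2468] psi -0.210 dp [-0.16 -0.28 -0.32] roll -0.010401510198345676 gap 0.363 F [-0.1 -0.2 -1.7] tilt [-0.     0.001 -1.   ] q [ 0.42  0.39  1.69 -0.    1.06  2.2 ]
```

View pics/w5.png

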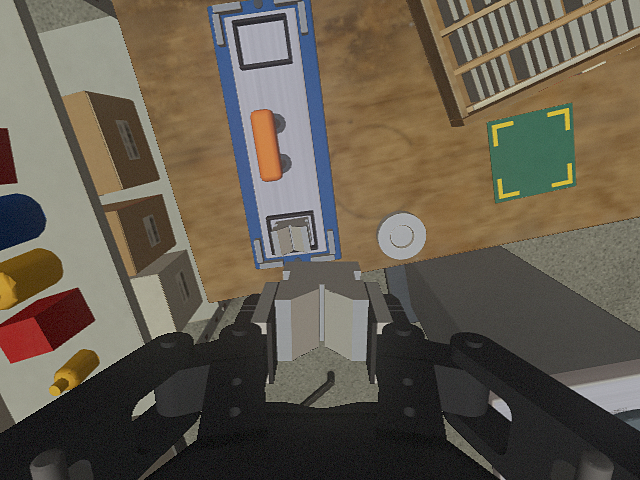

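Run:
```python
from h import *
import pickle
for nm,box in (('w5',(205,0,345,275)),('t5',(165,190,235,300))):
    s=pickle.load(open(nm+'.pkl','rb')); h=cv2.cvtColor(s['image'],cv2.COLOR_RGB2HSV)
    def comp(mask,z,name,mn):
        k=np.zeros_like(mask); x0,y0,x1,y1=box; k[y0:y1,x0:x1]=mask[y0:y1,x0:x1]
        n,l,st,ce=cv2.connectedComponentsWithStats(k)
        for i in range(1,n):
            if st[i,4]>=mn:
                cc,_=cv2.findContours((l==i).astype(np.uint8),0,2); c=max(cc,key=len)
                q=np.array([onz(s,*p,z)[:2]*1000 for p in c[:,0]],np.float32); r=cv2.minAreaRect(q)
                print(nm,name,st[i],'c',np.round(r[0],1),'size',np.round(r[1],1),'ang',round(r[2],2))
    comp(cv2.inRange(h,(100,150,60),(120,255,255)),.008,'blue',150)
    comp(cv2.inRange(h,(5,150,100),(20,255,255)),.101,'orange',40)
    comp(cv2.inRange(h,(0,0,0),(180,255,75)),.023,'black',30)
s=pickle.load(open('w5.pkl','rb'));P=cloud(s)
m=(P[...,2]>.095)&(P[...,2]<.11)&(abs(P[...,0]-.485)<.06)&(abs(P[...,1]-.32)<.05); print('handle cloud',m.sum(),cv2.minAreaRect((P[m][:,:2]*1000).astype(np.float32)),np.median(P[m][:,2]))
im=s['image'][:,:,::-1]; cv2.imwrite('pics/c5.png',cv2.resize(im[0:275,190:370],None,fx=2.2*1.4*0.7,fy=2.2*1.4*0.7,interpolation=cv2.INTER_CUBIC))
```

```text
w5 blue [221   1  80  38 235] c [595.8 322.7] size [70.2 24.5] ang 66.16
w5 orange [ 251  109   30   73 1439] c [487.1 334.1] size [14.6 48.7] ang 85.39
w5 black [275   0  27   7  70] c [594.2 299.2] size [21.7  2.3] ang 85.15
w5 black [215   6  27  41 133] c [592. 355.] size [18.  35.4] ang 48.21
w5 black [232  13  61  58 899] c [570.7 327.4] size [45.4 38.9] ang 85.26
w5 black [266 211  52  44 376] c [403.5 341.1] size [45.3 38.8] ang 85.08
t5 blue [203 203  27  97 466] c [484.4 295.4] size [ 13.4 237.4] ang 85.32
t5 orange [211 190  20  10 145] c [595.9 280.9] size [21.  42.5] ang 6.34
t5 orange [185 229  11  23 157] c [485.5 331.6] size [16.3 48.6] ang 84.83
t5 orange [218 249  15  14  77] c [457.7 247.8] size [34.3 20.4] ang 70.11
t5 black [165 222  24  78 662] c [450.1 378.4] size [183.3  53.9] ang 10.41
t5 black [188 265   9   7  34] c [432.4 337.5] size [18.4 12.4] ang 74.91
handle cloud 1589 ((487.0709228515625, 334.3909912109375), (16.282485961914062, 49.970741271972656), 85.45489501953125) 0.09998998900611586
```

View pics/c5.png

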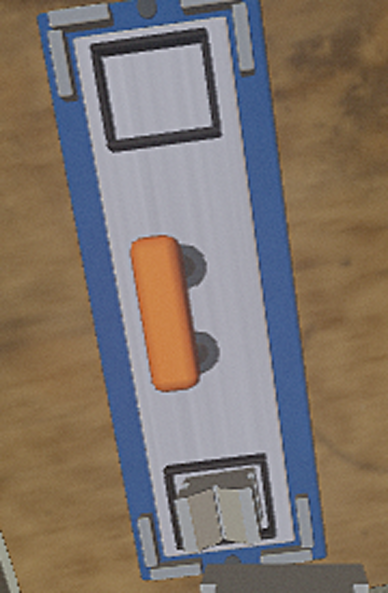

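Run:
```python
from h import *
import pickle
s=pickle.load(open('w5.pkl','rb'));P=cloud(s)
plan([.5707,.3274,.15],-.082)
psi=-.21; tx=np.array([np.cos(psi),np.sin(psi)]);ty=np.array([np.sin(psi),-np.cos(psi)])
m=(P[...,2]>.235)&(P[...,2]<.27)&(np.hypot(P[...,0]-.421,P[...,1]-.307)<.03)
d=P[m][:,:2]-[.421,.3069]; a=d@tx;b=d@ty
k=abs(b)<.015
print(m.sum(),np.percentile(a[k],[1,50,99]),np.percentile(b,[1,99]),np.percentile(P[m][:,2],[5,50,95]))
```

```text
t 5.70 tcp [0.4212 0.3063 0.2469] psi -0.212 dp [14.18 -5.22  9.67] roll -0.129656571586525 gap 0.363 F [-0.6  0.4 -1.9] tilt [-0.001  0.001 -1.   ] q [ 0.41  0.39  1.69 -0.    1.06  2.2 ]
10711 [-0.01037189  0.00441182  0.01347425] [-0.02802625  0.02654581] [0.2392117  0.25257119 0.26604257]
```

```bash
python3 -m creep '{"claw":[2.5,2.5,2.5,2.5,2.5,2.5,2.5,2.5,2.5,2.5],"dp":[[1.5,-0.6,0],[4,-1.5,0],[7,-2.6,0],[10,-3.7,1],[12.5,-4.7,3],[13.8,-5.1,5.5],[14.18,-5.22,7.8],[14.18,-5.22,9.2],[14.18,-5.22,9.7],[14.18,-5.22,9.7]],"roll":[-0.01,-0.03,-0.05,-0.08,-0.1,-0.12,-0.13,-0.13,-0.13,-0.13]}'
python3 - <<'E'
from h import *
import pickle
s=snap('wrist','w6'); pickle.dump(s,open('w6.pkl','wb')); P=cloud(s)
plan([.5707,.3274,.046],-.082)
h=cv2.cvtColor(s['image'],cv2.COLOR_RGB2HSV)
E
```

```text
t: 6.7
tcp_pos: [0.5702, 0.3282, 0.1496]
tool_rot: [0.999, -0.04, -0.001, 0.0]
force: [-0.0, 0.3, -1.8]
finger_gap: 0.367
t 6.75 tcp [0.5708 0.3286 0.1506] psi -0.081 dp [-1.000e-02  1.200e-01  1.046e+01] roll 0.0013621326945525425 gap 0.363 F [ 0.2 -0.  -1.1] tilt [ 0. -0. -1.] q [ 0.35  0.69  1.43 -0.    1.03  2.  ]
```

View pics/w6.png

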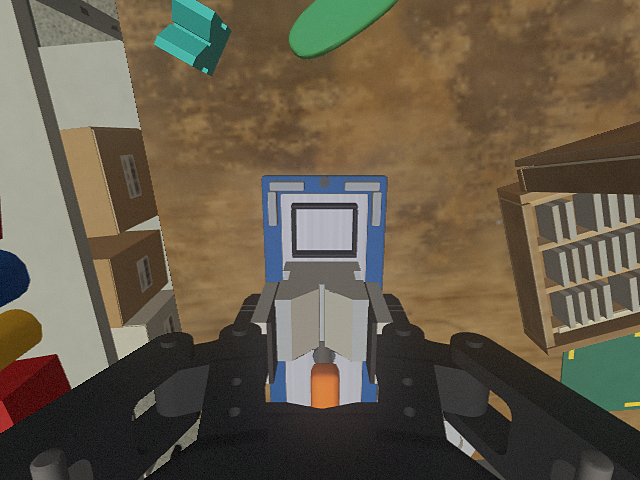

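Run:
```python
from h import *
import pickle
s=pickle.load(open('w6.pkl','rb'));P=cloud(s);h=cv2.cvtColor(s['image'],cv2.COLOR_RGB2HSV)
k=cv2.inRange(h,(0,0,0),(180,255,75)); k[:195]=0;k[262:]=0;k[:,:284]=0;k[:,365:]=0
n,l,st,ce=cv2.connectedComponentsWithStats(k)
for i in range(1,n):
  if st[i,4]>60:
    cc,_=cv2.findContours((l==i).astype(np.uint8),0,2); c=max(cc,key=len)
    print(st[i],cv2.minAreaRect(np.array([onz(s,*p,.023)[:2]*1000 for p in c[:,0]],np.float32)))
psi=-.081; tx=np.array([np.cos(psi),np.sin(psi)]);ty=np.array([np.sin(psi),-np.cos(psi)])
t=np.array([.5708,.3286])
d=(P[...,:2]-t); a=d@tx;b=d@ty
m=(abs(b)<.012)&(P[...,2]>.12)&(P[...,2]<.152)&(abs(a)<.03)
print('front face a',np.percentile(a[m],[5,50,95]),np.percentile(P[m][:,2],[0,5,50,95]),m.sum())
m=(abs(a)<.012)&(P[...,2]>.154)&(P[...,2]<.165)&(abs(b)<.02)
print('top',np.percentile(b[m],[1,50,99]),np.percentile(P[m][:,2],[50,99]),m.sum())
```

```text
[ 291  203   66   55 1077] ((572.7759399414062, 327.57452392578125), (44.97562789916992, 38.574485778808594), 85.38127136230469)
front face a [-0.0083673   0.01223114  0.01290636] [0.12001792 0.12391263 0.14579947 0.15155681] 3426
top [-0.01920349  0.00621604  0.01915302] [0.15717249 0.16454183] 3727
```

```bash
python3 -m creep '{"claw":[2.5,2.5,2.5,2.5,2.5,2.5,2.5],"dp":[[0.06,0.11,1],[0.06,0.11,3],[0.06,0.11,5.5],[0.06,0.11,7.5],[0.06,0.11,8.6],[0.06,0.11,9],[0.06,0.11,9]],"roll":[0,0,0,0,0,0,0]}'
python3 - <<'E'
from h import *
import pickle
s=snap('wrist','w7'); pickle.dump(s,open('w7.pkl','wb')); P=cloud(s)
s=snap('scene','s7')
cv2.imwrite('pics/s7c.png',cv2.resize(s['image'][230:350,170:320,::-1],None,fx=5,fy=5,interpolation=cv2.INTER_CUBIC))
plan([.5713,.3275,.0447],-.081)
E
```

```text
t: 7.45
tcp_pos: [0.5716, 0.3278, 0.0602]
tool_rot: [0.999, -0.04, 0.0, -0.0]
force: [-0.6, 1.0, -1.0]
finger_gap: 0.365
t 7.55 tcp [0.5722 0.3281 0.0611] psi -0.080 dp [-0.09  0.07  1.64] roll 0.0009622267124909101 gap 0.368 F [-0.5 -0.7 -1.5] tilt [ 0.002 -0.001 -1.   ] q [ 0.35  0.81  1.47 -0.    0.86  2.  ]
```

View pics/w7.png

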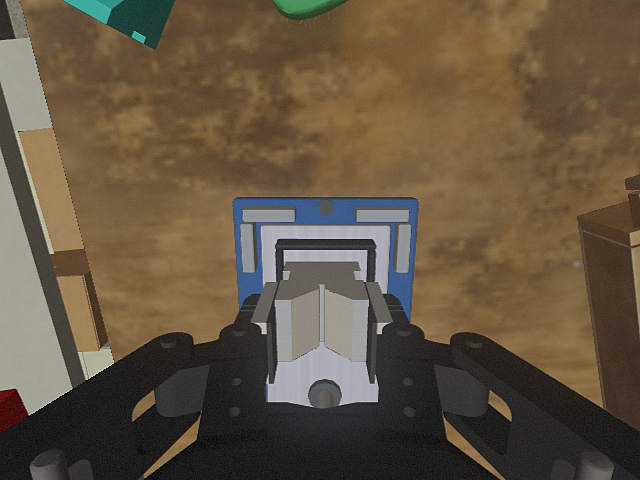

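View pics/s7c.png

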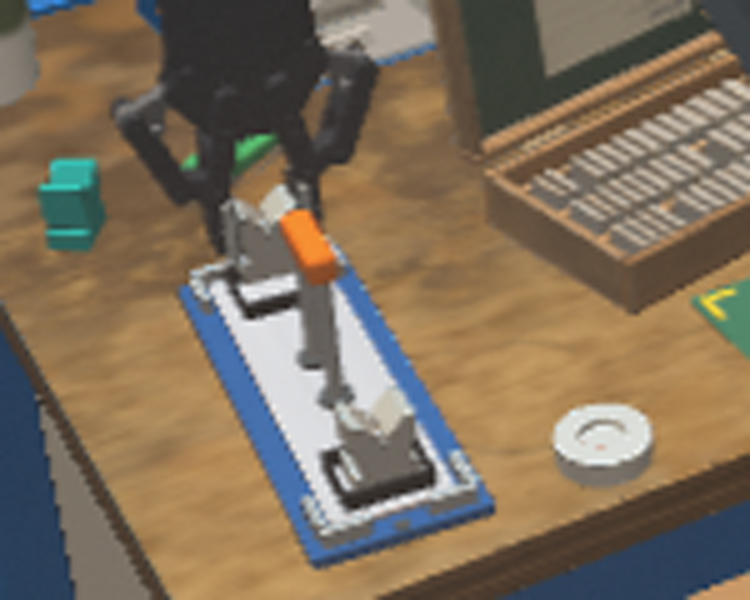

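Run:
```python
from h import *
import pickle
s=pickle.load(open('w7.pkl','rb'));P=cloud(s);im=s['image']
cv2.imwrite('pics/w7c.png',cv2.resize(im[225:300,250:400,::-1],None,fx=5,fy=5,interpolation=cv2.INTER_CUBIC))
psi=-.080; tx=np.array([np.cos(psi),np.sin(psi)]);ty=np.array([np.sin(psi),-np.cos(psi)]);t=np.array([.5722,.3281])
for u,v in ((276,240),(375,240),(325,240),(285,246),(367,246)):
    d=onz(s,u,v,.023)[:2]-t; print(u,v,np.round([d@tx*1e3,d@ty*1e3],1))
g=cv2.cvtColor(im,cv2.COLOR_RGB2GRAY)
print(g[262,262:300],g[262,350:390]); print(g[232:275,325])
d=(P[...,:2]-t); a=d@tx;b=d@ty
m=(abs(b)<.012)&(P[...,2]>.034)&(P[...,2]<.062)&(abs(a)<.03)
print('front face a',np.percentile(a[m],[5,50,95]),P[m][:,2].min())
vv,uu=np.nonzero(m); print('face rows',vv.max(),'cols near bottom',[ (r,uu[vv==r].min(),uu[vv==r].max()) for r in range(vv.min(),vv.max(),4)])
```

```text
276 240 [ 20.6 -21.4]
375 240 [20.7 22.9]
325 240 [20.6  0.6]
285 246 [ 17.8 -17.4]
367 246 [17.9 19.5]
[151 177 173 175 176 174 174 174 175 178 178 182 181 142  43  52  60  59
  60  48  42  75 165 162  86  83  88  87  86  87  87  88  87  85  90  89
  86  87] [ 92  86  89  90  89  89  85  94 138 184 176 175 171 173 174 177 182  53
  38  52  55  64  58  51  51  92 187 174 174 172 178 177 173 174 171 171
 172 162 159  83]
[173 175 176 175 178 180 196  25  46  46  48  50  53  59  68  68  48  39
 196 179 176 176 176 171 176 177 177 177 185 139  88  96  95  98  97  97
  97  97  97  99  98  95  96]
front face a [-0.0084653   0.01212994  0.0128454 ] 0.034009648124804094
face rows 352 cols near bottom [(265, np.int64(297), np.int64(349)), (269, np.int64(295), np.int64(352)), (273, np.int64(294), np.int64(353)), (277, np.int64(294), np.int64(354)), (281, np.int64(293), np.int64(355)), (285, np.int64(292), np.int64(356)), (289, np.int64(292), np.int64(357)), (293, np.int64(291), np.int64(357)), (297, np.int64(309), np.int64(334)), (301, np.int64(309), np.int64(334)), (305, np.int64(309), np.int64(336)), (309, np.int64(309), np.int64(334)), (313, np.int64(309), np.int64(335)), (317, np.int64(310), np.int64(337)), (321, np.int64(311), np.int64(336)), (325, np.int64(307), np.int64(334)), (329, np.int64(310), np.int64(335)), (333, np.int64(307), np.int64(333)), (337, np.int64(307), np.int64(333)), (341, np.int64(309), np.int64(336)), (345, np.int64(310), np.int64(335)), (349, np.int64(309), np.int64(333))]
```

View pics/w7c.png

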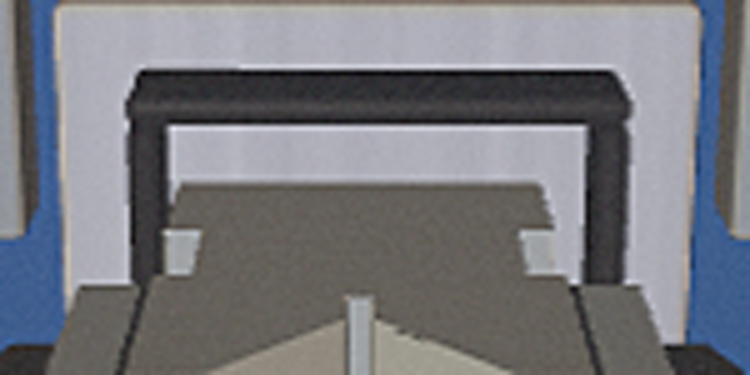

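```bash
python3 -m creep '{"claw":[2.5,2.5,2.5,2.5,2.5,2.5],"dp":[[0.1,0.12,0],[0.1,0.12,0.5],[0.1,0.12,1.0],[0.1,0.12,1.4],[0.1,0.12,1.57],[0.1,0.12,1.57]],"roll":[0,0,0,0,0,0]}'
python3 - <<'E'
from h import *
s=snap('wrist','w8')
plan([.5732,.327,.0447],-.081)
cv2.imwrite('pics/w8c.png',cv2.resize(s['image'][225:385,230:410,::-1],None,fx=3.5,fy=3.5,interpolation=cv2.INTER_CUBIC))
E
```

```text
t: 8.15
tcp_pos: [0.572, 0.3263, 0.0447]
tool_rot: [0.999, -0.04, -0.0, 0.0]
force: [-2.2, -0.7, 3.7]
finger_gap: 0.373
t 8.20 tcp [0.5721 0.3263 0.0447] psi -0.080 dp [ 0.11 -0.08  0.  ] roll 0.0009275445327974197 gap 0.371 F [-2.  -2.1  4.2] tilt [-0.  0. -1.] q [ 0.35  0.83  1.47 -0.    0.84  2.  ]
```

View pics/w8c.png

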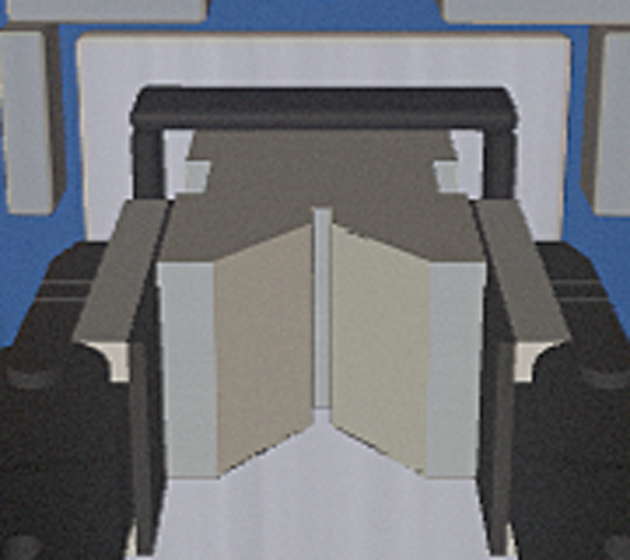

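```bash
python3 -m creep '{"claw":[3.4,4,4.6,5,5,5,5],"dp":[[0,0,0],[0,0,0],[0,0,0],[0,0,0],[0,0,0],[0,0,0],[0,0,0]],"roll":[0,0,0,0,0,0,0]}'
python3 - <<'E'
from h import *
s=snap('wrist','w9')
plan([.5732,.327,.2],-.081)
cv2.imwrite('pics/w9c.png',cv2.resize(s['image'][225:385,230:410,::-1],None,fx=3.5,fy=3.5,interpolation=cv2.INTER_CUBIC))
E
```

```text
t: 8.9
tcp_pos: [0.5723, 0.3264, 0.0443]
tool_rot: [0.999, -0.04, -0.0, -0.0]
force: [-0.2, 0.2, 0.3]
finger_gap: 0.587
t 8.95 tcp [0.5723 0.3264 0.0443] psi -0.080 dp [  0.09  -0.06 -15.57] roll 0.0007914777282564955 gap 0.587 F [-0.6 -0.5  0.6] tilt [-0. -0. -1.] q [0.35 0.83 1.47 0.   0.84 2.  ]
```

View pics/w9c.png

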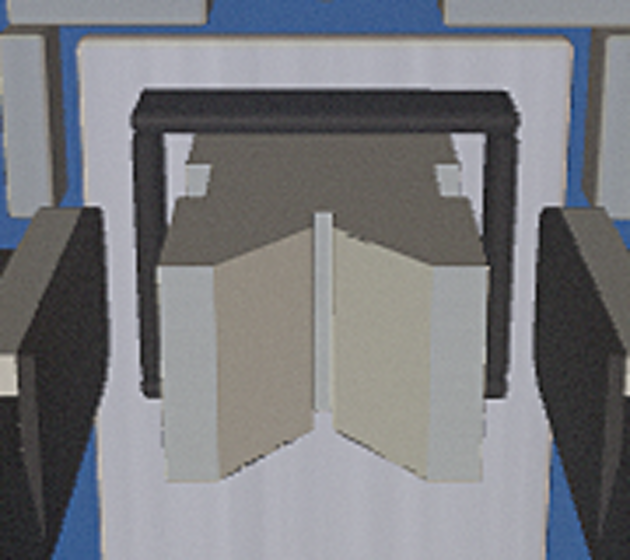

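```bash
python3 -m creep '{"claw":[5,5,5,5,5,5,5,5,5,5],"dp":[[0,0,-0.5],[0,0,-2],[0,0,-5],[0,0,-8.5],[-0.3,0,-12],[-2,-0.04,-14.5],[-4.5,-0.07,-15.5],[-7,-0.1,-15.5],[-8.2,-0.1,-15.5],[-8.4,-0.1,-15.5]],"roll":[0,0,0,0,0,0,0,0,0,0]}'
python3 - <<'E'
from h import *
import pickle
s=snap('wrist','w10'); pickle.dump(s,open('w10.pkl','wb')); P=cloud(s)
plan([.4875,.3343,.093],-.082)
m=(P[...,2]>.095)&(P[...,2]<.11)&(abs(P[...,0]-.487)<.05)&(abs(P[...,1]-.334)<.04); print('handle cloud',m.sum(),cv2.minAreaRect((P[m][:,:2]*1000).astype(np.float32)),np.median(P[m][:,2]))
m=(P[...,2]>.048)&(P[...,2]<.062)&(abs(P[...,0]-.572)<.03)&(abs(P[...,1]-.327)<.03); print('block',m.sum(),cv2.minAreaRect((P[m][:,:2]*1000).astype(np.float32)),np.median(P[m][:,2]),P[m][:,2].max())
E
```

```text
t: 9.95
tcp_pos: [0.4873, 0.3343, 0.2002]
tool_rot: [0.999, -0.039, 0.0, 0.0]
force: [-0.1, 0.3, -0.4]
finger_gap: 0.585
t 10.00 tcp [0.4882 0.3344 0.1999] psi -0.079 dp [-8.000e-02  1.000e-02  1.069e+01] roll 0.00266329637960272 gap 0.586 F [ 0.1 -0.   0.1] tilt [ 0.001 -0.    -1.   ] q [ 0.41  0.54  1.57 -0.    1.03  2.06]
handle cloud 1880 ((487.7364501953125, 334.26971435546875), (16.01570701599121, 48.967079162597656), 85.08185577392578) 0.09998927913567064
block 1053 ((573.3762817382812, 327.6606140136719), (31.800928115844727, 23.5703067779541), 85.48770141601562) 0.05182854358660726 0.054494621752351306
```

View pics/w10.png

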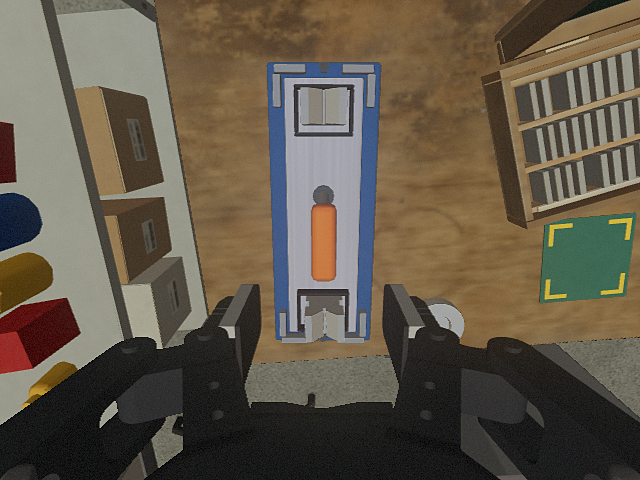

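The loose block (323,105) stands inside its pocket, 1 mm from centre, and the seated block (322,318) is in place. The handle is at (323,242) between the fingers. I descend on it and grip.

```bash
python3 -m creep '{"claw":[5,5,5,5,5,5,5,3.5,2,1,1,1],"dp":[[-0.05,0,1],[-0.05,0,3.5],[-0.05,0,6.5],[-0.05,0,9],[-0.05,0,10.3],[-0.05,0,10.65],[-0.05,0,10.65],[-0.05,0,10.65],[-0.05,0,10.65],[-0.05,0,10.65],[-0.05,0,10.65],[-0.05,0,10.65]],"roll":[0,0,0,0,0,0,0,0,0,0,0,0]}' 90
python3 - <<'E'
from h import *
s=snap('wrist','w11')
plan([.4875,.3343,.093],-.082)
E
```

```text
t: 11.2
tcp_pos: [0.4888, 0.3338, 0.0941]
tool_rot: [0.999, -0.04, 0.001, 0.0]
force: [-0.4, -3.8, 6.2]
finger_gap: 0.17
t 11.25 tcp [0.4888 0.3338 0.0941] psi -0.080 dp [-0.14 -0.04  0.11] roll 0.0020995261615466276 gap 0.168 F [-0.  -4.1  6.1] tilt [ 0.002  0.    -1.   ] q [ 0.41  0.7   1.64 -0.    0.81  2.06]
```

View pics/w11.png

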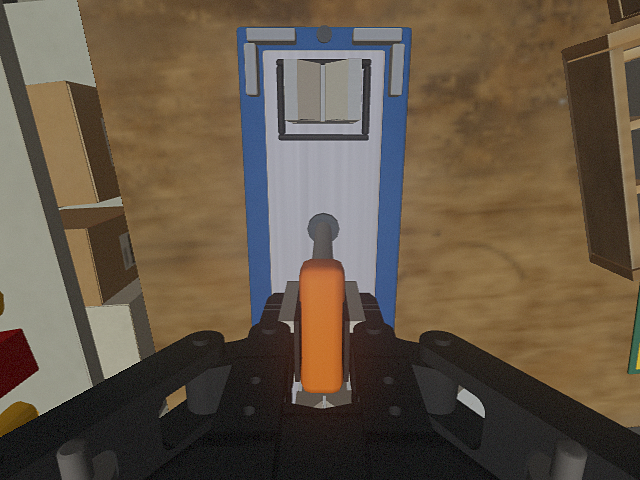

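```bash
python3 -m creep '{"claw":[1,1,1,1,1,1,1,1,1,1,1,1],"dp":[[0,0,-0.1],[0,0,-0.3],[0,0,-0.6],[0,0,-1],[0,0,-1.5],[0,0,-2.1],[0,0,-2.8],[0,0,-3.5],[0,0,-4.2],[0,0,-4.7],[0,0,-5],[0,0,-5]],"roll":[0,0,0,0,0,0,0,0,0,0,0,0]}' 90
python3 - <<'E'
from h import *
import pickle
s=snap('wrist','w12'); pickle.dump(s,open('w12.pkl','wb')); P=cloud(s)
plan([.4257,.0975,.236],-.082)
s=snap('scene','s12'); cv2.imwrite('pics/s12c.png',cv2.resize(s['image'][200:350,150:330,::-1],None,fx=4,fy=4,interpolation=cv2.INTER_CUBIC))
E
```

```text
t: 12.45
tcp_pos: [0.4884, 0.3343, 0.1434]
tool_rot: [0.999, -0.04, 0.001, -0.0]
force: [0.4, -0.2, -5.9]
finger_gap: 0.168
t 12.50 tcp [0.4882 0.3342 0.143 ] psi -0.080 dp [-4.33 24.09 -9.31] roll 0.0017420355762300943 gap 0.169 F [-0.4  0.2 -6.8] tilt [ 0. -0. -1.] q [0.41 0.62 1.61 0.   0.91 2.06]
```

View pics/w12.png

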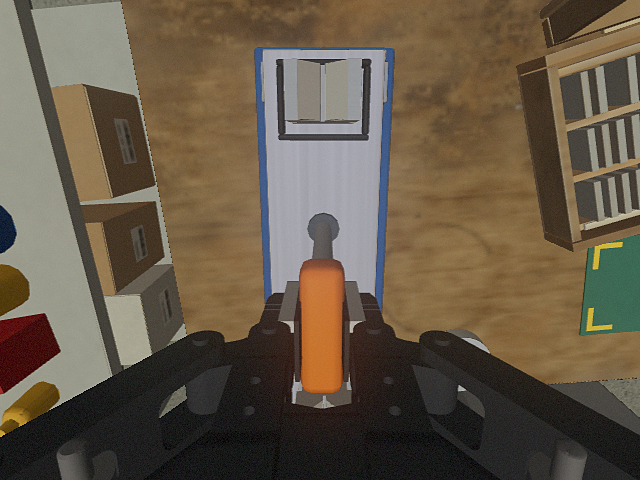

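View pics/s12c.png

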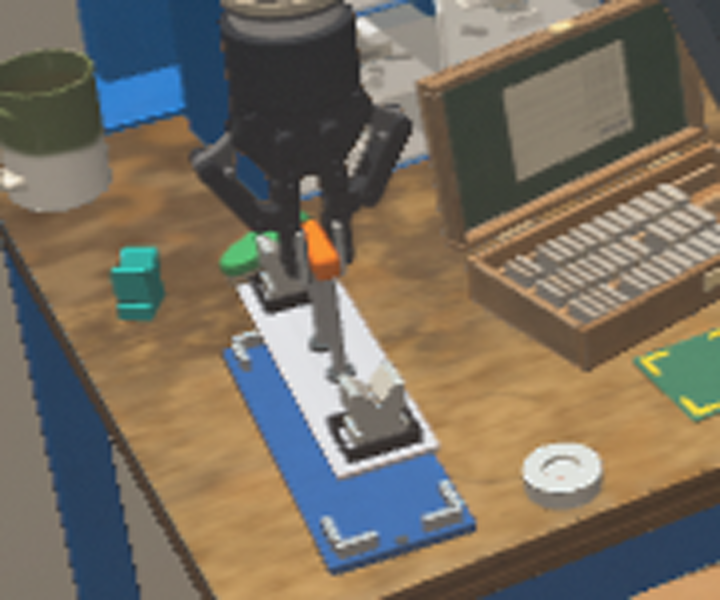

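```bash
python3 -m creep '{"claw":[1,1,1,1,1,1,1,1,1,1,1,1],"dp":[[0,0,-0.3],[0,0,-1],[0,0,-2],[0,0,-3.2],[0,0,-4.6],[0,0.2,-6],[0,0.6,-7.3],[-0.2,1.3,-8.3],[-0.4,2.3,-9],[-0.7,3.7,-9.3],[-1,5.4,-9.3],[-1.3,7.3,-9.3]],"roll":[0,0,0,0,0,0,0,0,0,0,0,0]}' 90
python3 -m creep '{"claw":[1,1,1,1,1,1,1,1,1,1,1,1],"dp":[[-0.3,2,0],[-0.7,4,0],[-1,6,0],[-1.4,8,0],[-1.8,10,0],[-2.1,11.9,0],[-2.4,13.6,0],[-2.7,15,0],[-2.9,16,0],[-3,16.6,0],[-3,16.8,0],[-3,16.8,0]],"roll":[0,0,0,0,0,0,0,0,0,0,0,0]}' 90
python3 - <<'E'
from h import *
plan([.4257,.0975,.236],-.082)
E
```

```text
t: 13.75
tcp_pos: [0.4683, 0.2609, 0.2356]
tool_rot: [0.999, -0.04, -0.001, 0.0]
force: [0.9, -0.1, -6.8]
finger_gap: 0.167
t: 14.95
tcp_pos: [0.4261, 0.0973, 0.2359]
tool_rot: [0.999, -0.04, 0.0, -0.0]
force: [0.3, -0.1, -7.3]
finger_gap: 0.175
t 14.95 tcp [0.4261 0.0973 0.2359] psi -0.081 dp [-0.04 -0.01 -0.01] roll 0.001316848373543511 gap 0.175 F [ 0.3 -0.1 -7.3] tilt [ 0. -0. -1.] q [-0.03  0.3   1.9   0.    0.94  1.62]
```

```bash
python3 -m creep '{"claw":[1,1,1,1,1,1],"dp":[[0,0,0],[0,0,0],[0,0,0],[0,0,0],[0,0,0],[0,0,0]],"roll":[0,0,0,0,0,0]}' 90
python3 - <<'E'
from h import *
plan([.4257,.0975,.236],-.082)
s=snap('wrist','w13'); P=cloud(s)
c=np.array([.426,.0973]); tx=np.array([np.cos(-.081),np.sin(-.081)]); ty=np.array([-tx[1],tx[0]])
a=(P[...,:2]-c)@tx; b=(P[...,:2]-c)@ty
m=(abs(b)<.029)&(a>.03)&(a<.062)&(P[...,2]>.12)&(P[...,2]<.2)
A=np.c_[a[m],b[m],np.ones(m.sum())]; k=np.ones(len(A),bool)
for _ in range(4):
    f=np.linalg.lstsq(A[k],P[m][k][:,2],rcond=None)[0]; r=P[m][:,2]-A@f; k=abs(r)<.003
print('plate plane slope,z0',f,m.sum(),k.sum())
m=(P[...,2]>.175)&(P[...,2]<.21)&(abs(a-.085)<.03)&(abs(b)<.03); print('mate',cv2.minAreaRect((np.c_[a[m],b[m]]*1000).astype(np.float32)),np.median(P[m][:,2]),P[m][:,2].max())
s2=snap('scene','s13'); cv2.imwrite('pics/s13c.png',cv2.resize(s2['image'][180:340,180:400,::-1],None,fx=3.5,fy=3.5,interpolation=cv2.INTER_CUBIC))
snap('top','t13')
print(manip.sense()['qd'])
E
```

```text
t: 15.55
tcp_pos: [0.426, 0.0975, 0.2358]
tool_rot: [0.999, -0.04, -0.0, -0.0]
force: [-0.7, 0.0, -7.0]
finger_gap: 0.17
t 15.55 tcp [0.426  0.0975 0.2358] psi -0.080 dp [-0.03  0.   -0.02] roll 0.0019492648072212404 gap 0.17 F [-0.7  0.  -7. ] tilt [-0. -0. -1.] q [-0.03  0.3   1.9   0.    0.94  1.62]
plate plane slope,z0 [-0.00358661 -0.00966069  0.15452509] 6334 6334
mate ((84.66751098632812, 1.3801298141479492), (24.312393188476562, 32.0980110168457), 0.000658745295368135) 0.19196160162957604 0.19640402961776393
[-9.59457942e-04  1.62751140e-03 -6.85373273e-06 -2.86842899e-04
  3.19628718e-04 -1.54485320e-03]
```

View pics/w13.png

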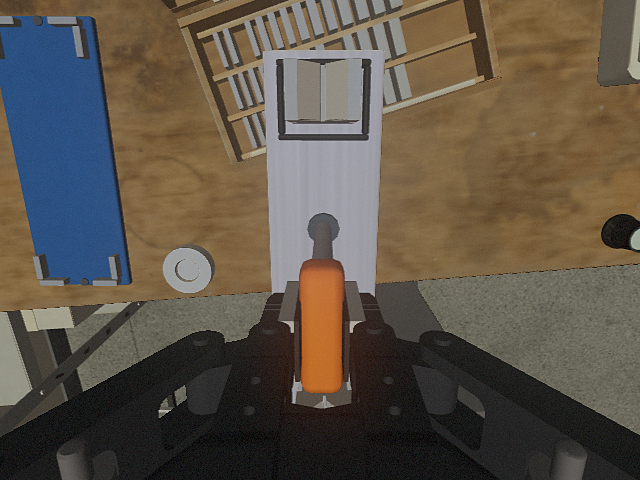

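View pics/s13c.png

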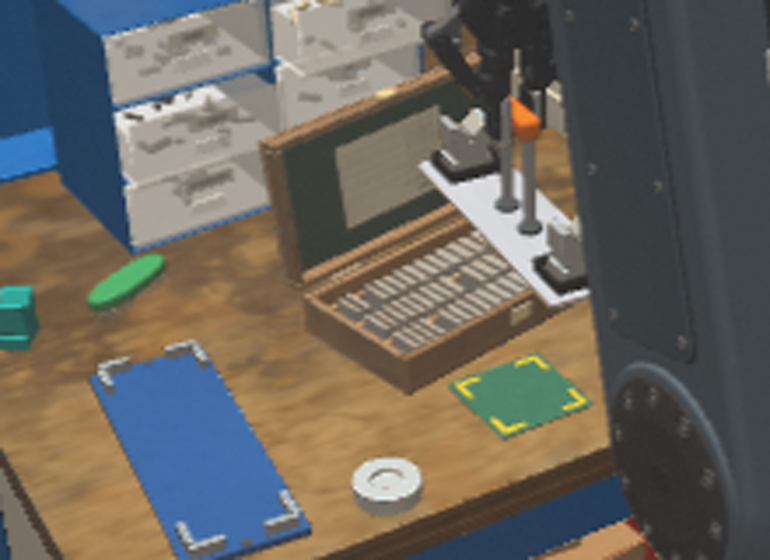

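View pics/t13.png

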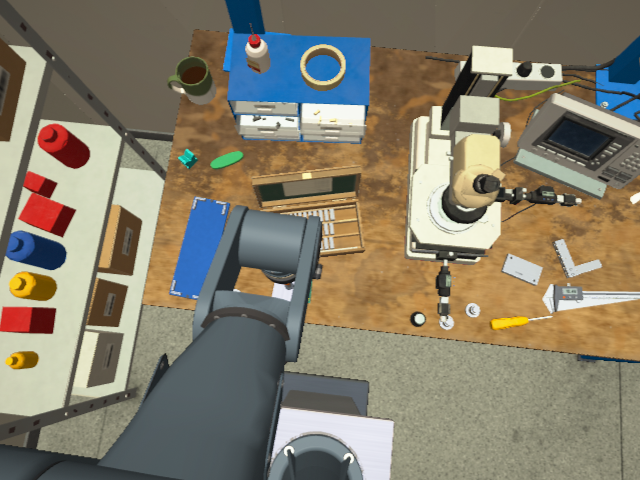

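Run:
```python
from h import *
print(workorder.sign_off())
```

```text
the job is handed in; nothing more can be done
None
```

I stood the loose V-block in the empty pocket and let go of it. Then I lifted the carrier by its handle out of the dock and carried it level to the mat. I handed the job in at about 15.7 s, still holding it; the sign-off gave no verdict.

Last checks, just before handing in:
- **Position:** the TCP was at (0.426, 0.0975) against the mat centre measured at (0.4257, 0.0975). The carrier's underside was at about 0.15 m.
- **Level and still:** the plate slope was under 0.01 rad and the joints were practically still. The tool read about 7 N of load.
- **V-blocks:** the placed block was about 1.4 mm off its pocket centre and upright, and the fingers were clear of it. I checked the seated block only by eye in the scene view, because the gripper hides most of it from the wrist camera; it looked in place.
- **Bystanders:** the loupe, ring and turned parts looked unmoved in the top view. I did not re-measure them.

**Disagreement:** two wrist views put the empty pocket 2 mm apart in x. A closer view before lowering settled this, and I shifted about 1 mm in each direction. No check failed.

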